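Open the touch-latch counter cupboard

TASK

Open the white counter cupboard so that the sugar jar in it can be reached, using only fingertips or the outside of the fingers: nothing is picked up or tipped over, and the things that are not in the way stay where they stand. First slide the tub that stands in front of the plain wooden door along the counter until it is clear of the door's whole swing, so that the door will not strike it. Then press the door inward near its free edge until the catch lets go, take the fingers off so that the spring pushes the door ajar by itself, and with a finger behind its free edge swing it wide open, about square to the cupboard's front.

Things in the scene. Friction and masses are not known exactly. Their poses are not given: they have to be found in the camera images.
- cupboard: White laminate cupboard fixed on the counter, 120 deep (x) x 340 wide (y) x 220 mm high. Origin: centre of its underside; x points away from the robot, y left, z up. Its front edges are at x = -60 mm. A plain wooden door without a handle covers the left bay (y = 15 to 169 mm); the right bay is open, with a shelf. A marker pen lies on the right half of its top; above the door the top is empty.
- door (a joint): Door angle, rad: 0 latched, parallel to the front, 8 mm off it; -0.05 the inward stop; positive opening toward the robot, up to 1.75. Pressed in past -0.045 (6 mm and 6 to 8 N at door_press) and let go, a spring pushes it to about 0.45 (free edge 67 mm out) within a second; a lighter press leaves it latched, a second full press latches it again. Beyond 0.45 it turns freely and stays where left.
- door_press (a point): Point on the door's front face to press, 126 mm from the hinge axis (28 mm from the free edge), 198 mm above the counter, 20 mm below the door's top; moves with the door. Its x axis is square to the door (toward the cupboard when shut), y toward the hinge, z up.
- door_edge (a point): Top corner of the door's free (right) edge, on its front face, 154 mm from the hinge axis, 218 mm above the counter; moves with the door, same axes as door_press. The door is 12 mm thick and 10 to 218 mm above the counter. Catch and ejector sit below 95 mm, so higher up the space behind the free edge is clear.
- door_hinge (a point): Point on the vertical hinge axis, at the door's back left edge, 218 mm above the counter, fixed to the cupboard at x = -68, y = +169 mm of its frame. The door sweeps a sector of 155 mm radius about it, from shut to square out toward the robot.
- tub: White tub with a foil lid, about 68 mm across (narrower at the foot) and 71 mm high, 0.13 kg, standing on the counter. Origin: centre of its underside, z up. Either it or tub_2 stands in front of the door, within 165 mm of the hinge axis; the other stands beside the cupboard, out of the way.
- tub_2: Light-coloured tub of the same size, about 68 mm across and 72 mm high, 0.1 kg. Origin: centre of its underside, z up. It may change places with tub.
- can: Drinks can, 66 mm across, 115 mm high, to the left of the cupboard; not to be disturbed. Origin: centre of its underside.
- salt: Small shaker with a domed grey cap, 44 mm across, 90 mm high, to the left of the cupboard and nearer the robot; not to be disturbed. Origin: centre of its underside.
- sanitizer: Pump bottle, 52 x 75 x 180 mm, on the right; not to be disturbed. Origin: centre of its underside.
- keys: Flat bunch of keys, 104 x 115 x 8 mm, near the counter's front edge on the right; not to be disturbed. Origin: centre of its underside.
Not all that is in view belongs to the job. What is shaped like the tub_2 but purple is not meant.

How it is judged:
On the way, in this order (a step that is already met when the one before it is completed fails the run):
1. the door is pressed inward against its catch (value of joint door below -0.03 rad), for 0.03 s.
2. the catch has let go and the spring holds the door ajar, untouched by the robot (value of joint door above 0.35 rad and contact force between door and the fingers below 0.1 N and contact force between door and the arm below 0.1 N), for 0.2 s.
At the end, for the whole second after the job is handed in: The door stands open by more than 1.4 rad (80 degrees) and at rest, touching no tub; both tubs stand upright on the counter (within 0.15 rad and 10 mm of its surface), at rest; the can, shaker, pump bottle and keys are within 30 mm of where they stood (value of joint door above 1.4 rad and velocity of joint door between -0.05 and 0.05 rad/s and angle between each of tub, tub_2's own z axis and vertical below 0.15 rad and height (world z) of tub between -0.01 and 0.01 m and linear speed of each of tub, tub_2 below 0.02 m/s and contact force between door and tub below 0.1 N and height (world z) of tub_2 between -0.01 and 0.01 m and contact force between door and tub_2 below 0.1 N and distance of each of can, salt, sanitizer, keys from where it was at the start of the episode below 0.03 m).
It fails at once if a tub is lifted off the counter (height (world z) of any of tub, tub_2 above 0.015 m).
It fails at once if a tub is tipped over (angle between any of tub, tub_2's own z axis and vertical above 0.4 rad).
It fails at once if the opening door strikes a tub (value of joint door above 0.05 rad and (contact force between door and tub above 0.3 N or contact force between door and tub_2 above 0.3 N)).
It fails at once if a bystander (can, shaker, pump bottle, keys) is moved from its place or knocked over (distance of any of can, salt, sanitizer, keys from where it was at the start of the episode above 0.03 m or angle between any of can, salt, sanitizer, keys's own z axis and vertical above 0.4 rad).
It fails at once if the tub that is not in the way is moved as well (distance of each of tub, tub_2 from where it was at the start of the episode above 0.05 m).
It also fails if it takes over 64 s, if anything falls off the work surface, if the arm or the gripper's body presses on something with over 40 N, if the wrist force passes 120 N, or if a joint passes its speed limit or range.

ROBOT

A 7-joint arm with a two-finger parallel gripper is mounted at the origin on a cart in front of the work surface, level with it; the furniture and walls round the work are solid. World frame = base frame: x ahead of the robot, y to its left, z up, the work surface at z = 0. Lengths are in m, angles in rad, forces in N, time in s.
With the tool pointing down it reaches from about 0.4 to 0.85 m from the base axis. Payload 4.5 kg.
Tool frame: the origin (TCP) lies on the centre line of the jaws, within the pads' length; the fingertips stand 11 mm ahead of it and the grasp point (between the pads) lies 8 mm behind it; z points along the fingers, y is the direction in which the jaws open and shut (so a half turn about z gives the same grasp; the last joint's range is limited). The gripper opens to 88 mm and grips with 3 to 60 N. Pads are 18 mm wide; open, the fingers measure 123 mm over their backs; the gripper's body (75 mm by 187 mm) begins 45 mm behind the grasp point.
Start: joints at [1.195, 0.689, -0.195, 1.565, 0.157, 0.902, -0.215], TCP at [0.249, -0.573, 0.25] pointing down, gripper open.
Joint ranges: [-3.01, 3.01], [-0.46, 2.08], [-1.47, 1.51], [0.13, 2.56], [-1, 4.14], [0.04, 2.09], [-2.66, 2.66]. Speed limits (rad/s): [2.57, 2.57, 3.14, 3.14, 3.14, 3.14, 3.14].

INTERFACE

Orientations are given as a unit quaternion [x, y, z, w].
In Python, from plant import r, snapshot gives the robot as it stands.
- The arm moves only by the tool drive_tool, never from a script. Its argument "commands" is a list of rows, each an object of numbers: "wx", "wy", "wz": the turn, a rotation vector about the tool's x, y, z in rad; "dx", "dy", "dz": the shift along the tool's x, y, z in m; "claw": the opening, from 0 (shut) to 1 (fully open). A call has 1 to 12 rows; each row shifts and turns the commanded pose from where the row before left it, along the tool's axes as they then stand; what a row does not reach is not made up. A row lasts 1/10 s, in which the tool goes at most 50 mm and 8.59 degrees, less where a joint would pass 70% of its speed; a pose out of reach is approached as far as the arm can. A call is refused whole if a number of a shift passes 0.05 or a number of a turn 0.15, either way. A call with a gripper value outside its range is refused whole. The fingers move at their own pace and stop on an object; "grip_force" is the grip in N (left out, the last holds). Time passes only in rows, so rows that do not move let the fingers close. It gives the time, the measured TCP pose, the force and the opening at its end, in the units of the state.
- r.get_state(): the state, without advancing time (a new reading comes with each control period).
- snapshot(name): name is "scene" or "top" or "wrist"; returns a dict with "color" (480x640x3 uint8, red, green, blue), "fx", "fy", "cx", "cy" (pixels), "world_to_cam" (4x4, takes a point from world to camera coordinates); the wrist camera has in their place "T_tool_cam" (4x4, takes a point from camera to tool coordinates, whose origin is the TCP and whose axes are the flange's). Camera axes: x right, y up, looking along -z (the intrinsics and any distortion apply to the point x, -y, -z); pixel columns grow to the right and rows downward; lengths in m; the calibration is good to about 2 mm. A picture is of the moment at which its call begins: read the wrist's pose just before it. There is no depth.
- r.finish_job(): hands the job in, once; it reports no verdict.
The state is a dict: "clock": time; "q": joint angles; "qd": joint speeds; "joint_torque": joint torques, N m; "tool_pos": TCP position; "eef_rot": TCP orientation; "contact_force": force on the tool from outside, world axes, zero at the start; "moment": the same for the moment, N m; "opening": opening from 0.0 (shut) to 1.0 (fully open).
Only numpy, scipy, OpenCV 4.12 (cv2) and the standard library are available. Lean on these libraries where they do the work, as an engineer would, in place of code of your own. Each camera call takes 0.05 s, during which the arm holds its last target. There are 200 camera calls.

## Working session

There is one attempt and no reset: what is moved stays moved. The work goes in short steps, Python scripts to look and compute and a tool call to move; the robot and the scene stay as the last step left them, time stands still between calls to the robot, and variables do not carry over. Pictures are saved under pics/ and viewed, on a budget of 10 in all, crops included, one or two more only if the job needs it, and the job is handed in when it is done.

Besides the shell and the picture viewer there is one more tool, called after "Emit:" as name([rows], argument=value, ...), one row to a line, values as JSON. drive_tool: Moves the arm, as the interface text tells. Its arguments: {"type":"object","properties":{"commands":{"type":"array","items":{"type":"object","properties":{"wx":{"type":"number"},"wy":{"type":"number"},"wz":{"type":"number"},"dx":{"type":"number"},"dy":{"type":"number"},"dz":{"type":"number"},"claw":{"type":"number"}}}},"grip_force":{"type":"number"}},"required":["commands"]}

```bash
mkdir -p pics; ls; cat > h.py <<'E'
import numpy as np, cv2
from plant import r, snapshot
def cam(n):
    s=snapshot(n); cv2.imwrite(f'pics/{n}_{r.get_state()["clock"]:.2f}.png',s['color'][:,:,::-1]); return s
def ray(s,u,v):
    W=np.array(s['world_to_cam']); R=W[:3,:3]; c=-R.T@W[:3,3]
    d=R.T@np.array([(u-s['cx'])/s['fx'],-(v-s['cy'])/s['fy'],-1]); return c,d
def onz(s,u,v,z):
    c,d=ray(s,u,v); return c+d*(z-c[2])/d[2]
def proj(s,p):
    q=np.array(s['world_to_cam'])@np.r_[p,1]; return s['cx']+s['fx']*q[0]/-q[2], s['cy']+s['fy']*q[1]/q[2]
E
python3 - <<'E'
from h import *
import pickle
st=r.get_state(); print(st)
d={n:cam(n) for n in('scene','top')}
pickle.dump(d,open('s.pkl','wb'))
for n in d: print(n,{k:v for k,v in d[n].items() if k!='color'})
cv2.imwrite('pics/a.png',d['scene']['color'][:,:,::-1]);cv2.imwrite('pics/b.png',d['top']['color'][:,:,::-1])
E
```

```text
pics
{'clock': 0.0, 'q': array([ 1.19479158,  0.69001369, -0.19451272,  1.56632436,  0.15732234,
        0.90247769, -0.21513762]), 'qd': array([ 2.32075525e-05, -9.17712284e-04, -4.20014474e-04, -7.88706437e-04,
        1.93636021e-03, -7.25582998e-04, -7.39275640e-04]), 'joint_torque': array([-7.04228501e-05, -5.27563834e+01, -1.26665331e+00, -1.53426540e+01,
       -5.25943364e-02,  6.71334434e-03,  1.88806312e-04]), 'tool_pos': array([ 0.24873194, -0.57272041,  0.24889668]), 'eef_rot': array([ 9.79074619e-01,  2.03499520e-01, -2.56071645e-04, -8.78007956e-04]), 'contact_force': array([-0.64526718, -0.85870015,  0.07698499]), 'moment': array([-0.021501  , -0.01431409,  0.06467989]), 'opening': 0.9974366918136516}
scene {'fx': 520.2114236134349, 'fy': 520.2114236134349, 'cx': 322.0762350999715, 'cy': 238.25229340646996, 'world_to_cam': array([[-0.71368839, -0.70044565, -0.00497776,  0.2803499 ],
       [ 0.53522437, -0.54990019,  0.64120563, -0.42201173],
       [-0.45186696,  0.45495679,  0.76735296, -1.24318556],
       [ 0.        ,  0.        ,  0.        ,  1.        ]])}
top {'fx': 544.00009933813, 'fy': 544.00009933813, 'cx': 330.1256028388174, 'cy': 237.7058587327934, 'world_to_cam': array([[ 0.10251109, -0.99471485, -0.00581758, -0.14479163],
       [ 0.91485737,  0.09198193,  0.39316067, -0.51171013],
       [-0.39054764, -0.04562559,  0.91945138, -1.3498201 ],
       [ 0.        ,  0.        ,  0.        ,  1.        ]])}
```

View pics/a.png

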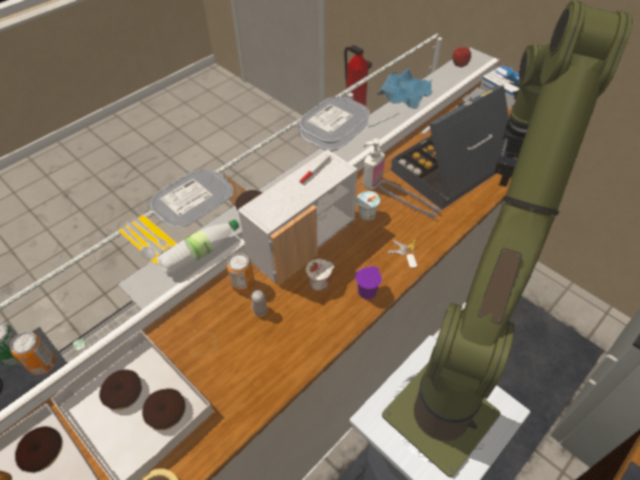

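View pics/b.png

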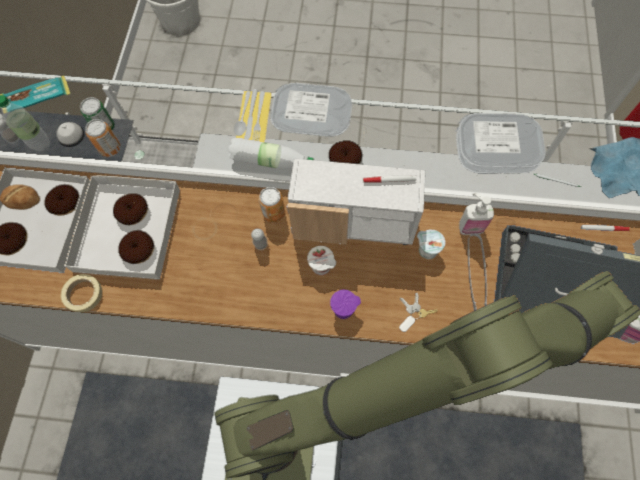

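The tub in front of the door is at top (321,260) / scene (319,273). The other light-coloured tub stands by the right bay at top (431,243). The purple one at (345,303) is the decoy. I'll enlarge to confirm this and pick the cupboard corners.

```bash
python3 - <<'E'
from h import *
import pickle
d=pickle.load(open('s.pkl','rb')); t=d['top']
c=t['color'][150:340,240:500,::-1]
cv2.imwrite('pics/c.png',cv2.resize(c,(780,570),interpolation=cv2.INTER_CUBIC))
E
```

```text
(no output)
```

View pics/c.png

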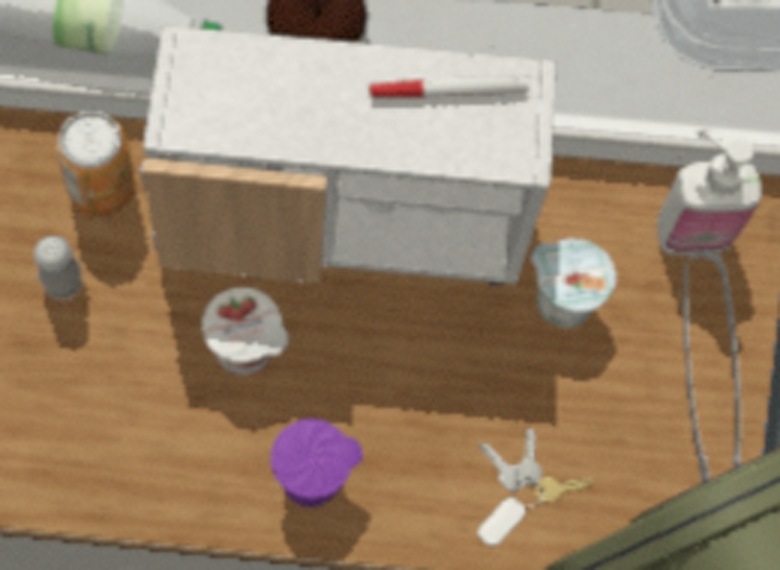

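```bash
python3 - <<'E'
from h import *
import pickle
d=pickle.load(open('s.pkl','rb')); t=d['top']
P={'BL':(168,28,.22),'BR':(552,62,.22),'FR':(547,183,.22),'FL':(148,160,.22),'doorTL':(146,172,.218),'doorTR':(326,190,.218),'doorBR':(320,283,.01),
'tub':(243,323,.071),'tub2':(573,273,.072),'purple':(312,455,.07),'can':(92,138,.115),'salt':(54,250,.085),'keysL':(485,445,.01),'keysTop':(530,430,0.01),'keysBot':(490,543,.01),'counterfrontL':(0,530,0),'counterfrontR':(400,560,0),'san':(735,150,.18),'sanfootL':(665,245,0)}
W={}
for k,(u,v,z) in P.items():
    W[k]=onz(t,240+u/3,150+v/3,z); print(k,W[k].round(4), 'scene px',np.round(proj(d['scene'],W[k]),0))
print(np.linalg.norm(W['BL']-W['BR']),np.linalg.norm(W['FL']-W['FR']),np.linalg.norm(W['BL']-W['FL']))
# refine frame by fit: corners
loc=np.array([[60,170],[60,-170],[-60,-170],[-60,170]])/1e3
obs=np.array([W[k][:2] for k in('BL','BR','FR','FL')])
m=obs.mean(0);z=((obs-m)@[1,-1j])
a=np.angle(sum((obs-m)@[1,1j]*np.conj(loc@[1,1j])));print('center',m,'yaw',a)
R=np.array([[np.cos(a),-np.sin(a)],[np.sin(a),np.cos(a)]])
print('res',(obs-m-(loc@R.T)).round(4))
f=lambda x,y:(m+R@[x,y]).round(4)
h=f(-.068,.169);print('hinge',h,'edge',f(-.080,.015),'press',f(-.080,.043),'square-open edge',f(-.068-.154,.169-.012))
for k in('tub','tub2','purple','salt','can'): print(k,'cupframe',(R.T@(W[k][:2]-m)).round(4),'dist hinge',np.linalg.norm(W[k][:2]-h).round(3))
E
```

```text
BL [0.6865 0.0132 0.22  ] scene px [239. 208.]
BR [ 0.6856 -0.3192  0.22  ] scene px [327. 149.]
FR [ 0.5696 -0.3191  0.22  ] scene px [356. 168.]
FL [0.5578 0.0136 0.22  ] scene px [272. 234.]
doorTL [0.5475 0.0141 0.218 ] scene px [274. 237.]
doorTR [ 0.5458 -0.1371  0.218 ] scene px [317. 206.]
doorBR [ 0.5481 -0.1365  0.01  ] scene px [317. 254.]
tub [ 0.4772 -0.072   0.071 ] scene px [318. 268.]
tub2 [ 0.5553 -0.3654  0.072 ] scene px [367. 199.]
purple [ 0.3614 -0.1451  0.07  ] scene px [367. 276.]
can [0.6267 0.0824 0.115 ] scene px [238. 260.]
salt [0.5252 0.1055 0.085 ] scene px [258. 293.]
keysL [ 0.4043 -0.3003  0.01  ] scene px [390. 250.]
keysTop [ 0.4227 -0.3404  0.01  ] scene px [393. 239.]
keysBot [ 0.3144 -0.3093  0.01  ] scene px [415. 265.]
counterfrontL [0.2843 0.128  0.    ] scene px [317. 373.]
counterfrontR [ 0.2935 -0.2314  0.    ] scene px [404. 287.]
san [ 0.6376 -0.4848  0.18  ] scene px [375. 141.]
sanfootL [ 0.625  -0.4635  0.    ] scene px [370. 188.]
0.3324080914465287 0.33293152931149705 0.12872120912182003
center [ 0.62485333 -0.15287171] yaw 0.014309609389457316
res [[ 0.0041 -0.0048]
 [-0.0017  0.0028]
 [ 0.0023  0.0046]
 [-0.0047 -0.0026]]
hinge [0.5544 0.0151] edge [ 0.5446 -0.139 ] press [ 0.5442 -0.111 ] square-open edge [0.4006 0.0009]
tub cupframe [-0.1465  0.0829] dist hinge 0.116
tub2 cupframe [-0.0726 -0.2115] dist hinge 0.38
purple cupframe [-0.2634  0.0115] dist hinge 0.251
salt cupframe [-0.0959  0.2598] dist hinge 0.095
can cupframe [0.0052 0.2352] dist hinge 0.099
```

```bash
cat >> h.py <<'E'
from scipy.spatial.transform import Rotation as Ro
R0=Ro.from_matrix(np.diag([1.,-1,-1]))
def ori(lean,roll,yaw=0): # deg; lean: tip ahead (+x); roll: tip toward -y ; yaw about world z
    return Ro.from_euler('z',yaw,degrees=True)*Ro.from_euler('x',-roll,degrees=True)*Ro.from_euler('y',-lean,degrees=True)*R0
def plan(R,*wps):
    s=r.get_state(); C=Ro.from_quat(s['eef_rot']); p=s['tool_pos']
    print('t',round(s['clock'],2),'pos',p.round(4),'F',s['contact_force'].round(2),'op',round(s['opening'],2))
    print('turn',(C.inv()*R).as_rotvec().round(3))
    for w in wps:
        w=np.array(w); print('->',w.round(3),'tip',(w+R.apply([0,0,.011])).round(3),'local',R.inv().apply(w-p).round(4)); p=w
E
python3 - <<'E'
from h import *
R=ori(20,12)
z=R.apply([0,0,.011]); print(z)
tip=np.array
plan(R,tip([.48,0,.26])-z,tip([.48,0,.10])-z,tip([.48,0,.014])-z,tip([.48,-.135,.014])-z)
E
```

```text
[ 0.00376222 -0.0021491  -0.01011074]
t 0.1 pos [ 0.2488 -0.5728  0.249 ] F [-0.31 -0.01 -0.82] op 1.0
turn [-0.277  0.3    0.367]
-> [0.476 0.002 0.27 ] tip [0.48 0.   0.26] local [ 0.2617 -0.558  -0.0539]
-> [0.476 0.002 0.11 ] tip [0.48 0.   0.1 ] local [-0.0535 -0.0333  0.1471]
-> [0.476 0.002 0.024] tip [0.48  0.    0.014] local [-0.0288 -0.0179  0.079 ]
-> [ 0.476 -0.133  0.024] tip [ 0.48  -0.135  0.014] local [-0.0096  0.132   0.0264]
```

Emit:
drive_tool([
  {"wx": -0.069, "wy": 0.075, "wz": 0.092, "claw": 0},
  {"wx": -0.069, "wy": 0.075, "wz": 0.092, "claw": 0},
  {"wx": -0.069, "wy": 0.075, "wz": 0.092, "claw": 0},
  {"wx": -0.069, "wy": 0.075, "wz": 0.092, "claw": 0},
  {"dx": 0.014, "dy": -0.03, "dz": -0.003, "claw": 0},
  {"dx": 0.014, "dy": -0.03, "dz": -0.003, "claw": 0},
  {"dx": 0.014, "dy": -0.03, "dz": -0.003, "claw": 0},
  {"dx": 0.014, "dy": -0.03, "dz": -0.003, "claw": 0},
  {"dx": 0.014, "dy": -0.03, "dz": -0.003, "claw": 0},
  {"dx": 0.014, "dy": -0.03, "dz": -0.003, "claw": 0},
  {"dx": 0.014, "dy": -0.03, "dz": -0.003, "claw": 0},
  {"dx": 0.014, "dy": -0.03, "dz": -0.003, "claw": 0},
], grip_force=20)

```text
validation failed for argument at $.co...
```

Emit:
drive_tool([
  {"dx": 0.014, "dy": -0.03, "dz": -0.003, "claw": 0},
  {"dx": 0.014, "dy": -0.03, "dz": -0.003, "claw": 0},
  {"dx": 0.014, "dy": -0.03, "dz": -0.003, "claw": 0},
  {"dx": 0.014, "dy": -0.03, "dz": -0.003, "claw": 0},
  {"dx": 0.014, "dy": -0.03, "dz": -0.003, "claw": 0},
  {"dx": 0.014, "dy": -0.03, "dz": -0.003, "claw": 0},
  {"dx": 0.014, "dy": -0.03, "dz": -0.003, "claw": 0},
  {"dx": 0.014, "dy": -0.03, "dz": -0.003, "claw": 0},
  {"dx": 0, "claw": 0},
])

```text
validation failed for argument at $.co...
```

```bash
cat > p1.py <<'E'
from h import *
R=ori(20,12)
z=R.apply([0,0,.011]); tip=np.array
plan(R,tip([.48,0,.26])-z,tip([.48,0,.10])-z,tip([.48,0,.014])-z,tip([.48,-.135,.014])-z)
E
python3 p1.py
```

```text
t 0.1 pos [ 0.2488 -0.5728  0.249 ] F [-0.31 -0.01 -0.82] op 1.0
turn [-0.277  0.3    0.367]
-> [0.476 0.002 0.27 ] tip [0.48 0.   0.26] local [ 0.2617 -0.558  -0.0539]
-> [0.476 0.002 0.11 ] tip [0.48 0.   0.1 ] local [-0.0535 -0.0333  0.1471]
-> [0.476 0.002 0.024] tip [0.48  0.    0.014] local [-0.0288 -0.0179  0.079 ]
-> [ 0.476 -0.133  0.024] tip [ 0.48  -0.135  0.014] local [-0.0096  0.132   0.0264]
```

Emit:
drive_tool([
  {"wx": -0.069, "wy": 0.075, "wz": 0.092, "dx": 0, "dy": 0, "dz": 0, "claw": 0},
], grip_force=20)

```text
clock: 0.2
tool_pos: [0.253, -0.573, 0.2491]
eef_rot: [0.986, 0.159, 0.046, 0.027]
contact_force: [0.3, -0.2, -0.4]
opening: 0.935
```

Emit:
drive_tool([
  {"wx": -0.069, "wy": 0.075, "wz": 0.092, "dx": 0, "dy": 0, "dz": 0, "claw": 0},
  {"wx": -0.069, "wy": 0.075, "wz": 0.092, "dx": 0, "dy": 0, "dz": 0, "claw": 0},
  {"wx": -0.069, "wy": 0.075, "wz": 0.092, "dx": 0, "dy": 0, "dz": 0, "claw": 0},
  {"wx": 0, "wy": 0, "wz": 0, "dx": 0.014, "dy": -0.03, "dz": -0.003, "claw": 0},
  {"wx": 0, "wy": 0, "wz": 0, "dx": 0.014, "dy": -0.03, "dz": -0.003, "claw": 0},
  {"wx": 0, "wy": 0, "wz": 0, "dx": 0.014, "dy": -0.03, "dz": -0.003, "claw": 0},
  {"wx": 0, "wy": 0, "wz": 0, "dx": 0.014, "dy": -0.03, "dz": -0.003, "claw": 0},
  {"wx": 0, "wy": 0, "wz": 0, "dx": 0.014, "dy": -0.03, "dz": -0.003, "claw": 0},
  {"wx": 0, "wy": 0, "wz": 0, "dx": 0.014, "dy": -0.03, "dz": -0.003, "claw": 0},
  {"wx": 0, "wy": 0, "wz": 0, "dx": 0.014, "dy": -0.03, "dz": -0.003, "claw": 0},
  {"wx": 0, "wy": 0, "wz": 0, "dx": 0.014, "dy": -0.03, "dz": -0.003, "claw": 0},
  {"wx": 0, "wy": 0, "wz": 0, "dx": 0.014, "dy": -0.03, "dz": -0.003, "claw": 0},
])

```text
clock: 1.4
tool_pos: [0.36, -0.2968, 0.2678]
eef_rot: [0.98, 0.018, 0.169, 0.099]
contact_force: [0.6, 0.8, -0.2]
opening: 0.006
```

```bash
python3 p1.py
```

```text
t 1.4 pos [ 0.36   -0.2968  0.2678] F [ 0.59  0.81 -0.16] op 0.01
turn [-0.007  0.007 -0.001]
-> [0.476 0.002 0.27 ] tip [0.48 0.   0.26] local [ 0.1313 -0.2919 -0.0208]
-> [0.476 0.002 0.11 ] tip [0.48 0.   0.1 ] local [-0.0535 -0.0333  0.1471]
-> [0.476 0.002 0.024] tip [0.48  0.    0.014] local [-0.0288 -0.0179  0.079 ]
-> [ 0.476 -0.133  0.024] tip [ 0.48  -0.135  0.014] local [-0.0096  0.132   0.0264]
```

Emit:
drive_tool([
  {"wx": 0, "wy": 0, "wz": 0, "dx": 0.0164, "dy": -0.0365, "dz": -0.0026, "claw": 0},
  {"wx": 0, "wy": 0, "wz": 0, "dx": 0.0164, "dy": -0.0365, "dz": -0.0026, "claw": 0},
  {"wx": 0, "wy": 0, "wz": 0, "dx": 0.0164, "dy": -0.0365, "dz": -0.0026, "claw": 0},
  {"wx": 0, "wy": 0, "wz": 0, "dx": 0.0164, "dy": -0.0365, "dz": -0.0026, "claw": 0},
  {"wx": 0, "wy": 0, "wz": 0, "dx": 0.0164, "dy": -0.0365, "dz": -0.0026, "claw": 0},
  {"wx": 0, "wy": 0, "wz": 0, "dx": 0.0164, "dy": -0.0365, "dz": -0.0026, "claw": 0},
  {"wx": 0, "wy": 0, "wz": 0, "dx": 0.0164, "dy": -0.0365, "dz": -0.0026, "claw": 0},
  {"wx": 0, "wy": 0, "wz": 0, "dx": 0.0164, "dy": -0.0365, "dz": -0.0026, "claw": 0},
  {"wx": 0, "wy": 0, "wz": 0, "dx": 0, "dy": 0, "dz": 0, "claw": 0},
])

```text
clock: 2.3
tool_pos: [0.467, -0.0259, 0.2728]
eef_rot: [0.981, 0.027, 0.166, 0.096]
contact_force: [0.4, 1.3, -0.3]
opening: 0.002
```

Emit:
drive_tool([
  {"wx": 0, "wy": 0, "wz": 0, "dx": -0.0107, "dy": -0.0067, "dz": 0.0294, "claw": 0},
  {"wx": 0, "wy": 0, "wz": 0, "dx": -0.0107, "dy": -0.0067, "dz": 0.0294, "claw": 0},
  {"wx": 0, "wy": 0, "wz": 0, "dx": -0.0107, "dy": -0.0067, "dz": 0.0294, "claw": 0},
  {"wx": 0, "wy": 0, "wz": 0, "dx": -0.0107, "dy": -0.0067, "dz": 0.0294, "claw": 0},
  {"wx": 0, "wy": 0, "wz": 0, "dx": -0.0107, "dy": -0.0067, "dz": 0.0294, "claw": 0},
  {"wx": 0, "wy": 0, "wz": 0, "dx": 0, "dy": 0, "dz": 0, "claw": 0},
])

```text
clock: 2.9
tool_pos: [0.4911, -0.0223, 0.1738]
eef_rot: [0.988, 0.014, 0.121, 0.099]
contact_force: [0.0, 0.2, 1.2]
opening: 0.005
```

```bash
python3 p1.py; python3 - <<'E'
from h import *
s=snapshot('top'); c=s['color'][150:340,200:460,::-1]
s2=snapshot('scene'); c2=s2['color'][180:340,200:420,::-1]
a=cv2.resize(c,(390,285),interpolation=3);b=cv2.resize(c2,(392,285),interpolation=3)
cv2.imwrite('pics/d.png',cv2.resize(np.hstack([a,b]),None,fx=1,fy=1))
E
```

```text
t 2.9 pos [ 0.4911 -0.0223  0.1738] F [0.04 0.21 1.18] op 0.0
turn [-0.01   0.104  0.002]
-> [0.476 0.002 0.27 ] tip [0.48 0.   0.26] local [ 0.02   -0.0039 -0.0984]
-> [0.476 0.002 0.11 ] tip [0.48 0.   0.1 ] local [-0.0535 -0.0333  0.1471]
-> [0.476 0.002 0.024] tip [0.48  0.    0.014] local [-0.0288 -0.0179  0.079 ]
-> [ 0.476 -0.133  0.024] tip [ 0.48  -0.135  0.014] local [-0.0096  0.132   0.0264]
```

View pics/d.png

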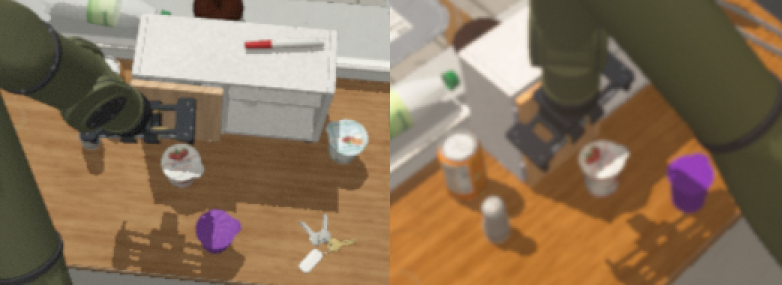

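The gripper hangs above the tub and door. It lost some lean on the way down, so an arm limit has probably been reached. I'll check the joints.

```bash
python3 - <<'E'
from h import *
s=r.get_state(); print(s['q'].round(3)); R=Ro.from_quat(s['eef_rot']); print(R.as_matrix().round(3))
for l,ro in((0,12),(0,8),(10,12),(-15,12)):
    print(l,ro);plan(ori(l,ro),[.476,.005,.18])
E
```

```text
[-0.471  0.663  0.438  2.282 -1.     0.043 -0.695]
[[ 0.97   0.003  0.243]
 [ 0.051 -0.98  -0.193]
 [ 0.238  0.199 -0.951]]
0 12
t 3.0 pos [ 0.4901 -0.0231  0.1754] F [-1.11  0.15 -0.18] op 0.0
turn [-0.009 -0.246  0.002]
-> [0.476 0.005 0.18 ] tip [0.476 0.003 0.169] local [-0.0141 -0.0265 -0.0103]
0 8
t 3.0 pos [ 0.4901 -0.0231  0.1754] F [-1.11  0.15 -0.18] op 0.0
turn [ 0.06  -0.246  0.01 ]
-> [0.476 0.005 0.18 ] tip [0.476 0.003 0.169] local [-0.0141 -0.0272 -0.0084]
10 12
t 3.0 pos [ 0.4901 -0.0231  0.1754] F [-1.11  0.15 -0.18] op 0.0
turn [-0.009 -0.071  0.001]
-> [0.476 0.005 0.18 ] tip [0.478 0.003 0.169] local [-0.0121 -0.0265 -0.0126]
-15 12
t 3.0 pos [ 0.4901 -0.0231  0.1754] F [-1.11  0.15 -0.18] op 0.0
turn [-0.009 -0.508  0.003]
-> [0.476 0.005 0.18 ] tip [0.473 0.003 0.17 ] local [-0.0163 -0.0265 -0.0063]
```

```bash
cat > p2.py <<'E'
from h import *
R=ori(0,12,10); z=R.apply([0,0,.011]); tip=np.array
plan(R,tip([.468,0.003,.19])-z,tip([.468,0.003,.014])-z,tip([.468,-.07,.014])-z,tip([.468,-.135,.014])-z); print(r.get_state()['q'].round(2))
E
python3 p2.py
```

```text
t 3.0 pos [ 0.4901 -0.0231  0.1754] F [-1.11  0.15 -0.18] op 0.0
turn [ 0.012 -0.21  -0.168]
-> [0.468 0.005 0.201] tip [0.468 0.003 0.19 ] local [-0.0173 -0.0258 -0.0314]
-> [0.468 0.005 0.025] tip [0.468 0.003 0.014] local [ 0.     -0.0366  0.1722]
-> [ 0.468 -0.068  0.025] tip [ 0.468 -0.07   0.014] local [-0.0127  0.0703  0.0149]
-> [ 0.468 -0.133  0.025] tip [ 0.468 -0.135  0.014] local [-0.0113  0.0626  0.0133]
[-0.47  0.66  0.44  2.28 -1.    0.04 -0.69]
```

Emit:
drive_tool([
  {"wx": 0, "wy": 0, "wz": 0, "dx": 0, "dy": 0, "dz": -0.03, "claw": 0},
  {"wx": 0.006, "wy": -0.105, "wz": -0.08, "dx": 0, "dy": 0, "dz": 0, "claw": 0},
  {"wx": 0.006, "wy": -0.105, "wz": -0.08, "dx": 0, "dy": 0, "dz": 0, "claw": 0},
  {"wx": 0, "wy": 0, "wz": 0, "dx": -0.017, "dy": -0.026, "dz": 0, "claw": 0},
  {"wx": 0, "wy": 0, "wz": 0, "dx": 0, "dy": 0, "dz": 0, "claw": 0},
])

```text
clock: 3.5
tool_pos: [0.4604, 0.0086, 0.1972]
eef_rot: [0.991, 0.081, 0.014, 0.101]
contact_force: [-0.6, 0.9, 1.4]
opening: 0.008
```

```bash
python3 p2.py
```

```text
t 3.5 pos [0.4604 0.0086 0.1972] F [-0.62  0.93  1.38] op 0.01
turn [-0.005 -0.009 -0.012]
-> [0.468 0.005 0.201] tip [0.468 0.003 0.19 ] local [ 0.0065  0.0051 -0.0026]
-> [0.468 0.005 0.025] tip [0.468 0.003 0.014] local [ 0.     -0.0366  0.1722]
-> [ 0.468 -0.068  0.025] tip [ 0.468 -0.07   0.014] local [-0.0127  0.0703  0.0149]
-> [ 0.468 -0.133  0.025] tip [ 0.468 -0.135  0.014] local [-0.0113  0.0626  0.0133]
[-0.77  0.76  0.89  2.16 -0.78  0.53 -0.76]
```

Emit:
drive_tool([
  {"wx": 0, "wy": 0, "wz": 0, "dx": 0.0065, "dy": 0.002, "dz": 0, "claw": 0},
  {"wx": 0, "wy": 0, "wz": 0, "dx": 0, "dy": -0.0061, "dz": 0.0287, "claw": 0},
  {"wx": 0, "wy": 0, "wz": 0, "dx": 0, "dy": -0.0061, "dz": 0.0287, "claw": 0},
  {"wx": 0, "wy": 0, "wz": 0, "dx": 0, "dy": -0.0061, "dz": 0.0287, "claw": 0},
  {"wx": 0, "wy": 0, "wz": 0, "dx": 0, "dy": 0, "dz": 0, "claw": 0},
])

```text
clock: 4.0
tool_pos: [0.4702, 0.0058, 0.1085]
eef_rot: [0.992, 0.08, 0.014, 0.101]
contact_force: [-0.5, -0.2, 0.4]
opening: 0.007
```

```bash
python3 p2.py
```

```text
t 4.0 pos [0.4702 0.0058 0.1085] F [-0.48 -0.2   0.43] op 0.01
turn [-0.005 -0.009 -0.015]
-> [0.468 0.005 0.201] tip [0.468 0.003 0.19 ] local [-0.0026  0.0192 -0.0903]
-> [0.468 0.005 0.025] tip [0.468 0.003 0.014] local [ 0.     -0.0366  0.1722]
-> [ 0.468 -0.068  0.025] tip [ 0.468 -0.07   0.014] local [-0.0127  0.0703  0.0149]
-> [ 0.468 -0.133  0.025] tip [ 0.468 -0.135  0.014] local [-0.0113  0.0626  0.0133]
[-0.59  0.86  0.59  2.19 -0.95  0.29 -0.66]
```

Emit:
drive_tool([
  {"wx": 0, "wy": -0.13, "wz": 0, "dx": 0, "dy": 0, "dz": 0, "claw": 0},
  {"wx": 0, "wy": 0, "wz": 0, "dx": 0, "dy": 0, "dz": 0, "claw": 0},
])

```text
clock: 4.2
tool_pos: [0.4748, 0.0056, 0.1095]
eef_rot: [0.991, 0.075, -0.034, 0.106]
contact_force: [0.2, -0.7, 0.7]
opening: 0.004
```

```bash
sed -i 's/ori(0,12,10)/ori(-8,12,10)/' p2.py; python3 p2.py
```

```text
t 4.2 pos [0.4748 0.0056 0.1095] F [ 0.23 -0.69  0.66] op 0.0
turn [-0.004 -0.052 -0.013]
-> [0.469 0.005 0.201] tip [0.468 0.003 0.19 ] local [-0.018   0.0181 -0.0877]
-> [0.469 0.005 0.025] tip [0.468 0.003 0.014] local [ 0.024  -0.0366  0.1705]
-> [ 0.469 -0.068  0.025] tip [ 0.468 -0.07   0.014] local [-0.0105  0.0703  0.0166]
-> [ 0.469 -0.133  0.025] tip [ 0.468 -0.135  0.014] local [-0.0093  0.0626  0.0148]
[-0.66  0.94  0.76  2.1  -0.86  0.51 -0.74]
```

Emit:
drive_tool([
  {"wx": 0, "wy": -0.04, "wz": 0, "dx": 0.0015, "dy": -0.0046, "dz": 0.0207, "claw": 0},
  {"wx": 0, "wy": 0, "wz": 0, "dx": 0.0015, "dy": -0.0046, "dz": 0.0207, "claw": 0},
  {"wx": 0, "wy": 0, "wz": 0, "dx": 0.0015, "dy": -0.0046, "dz": 0.0207, "claw": 0},
  {"wx": 0, "wy": 0, "wz": 0, "dx": 0.0015, "dy": -0.0046, "dz": 0.0187, "claw": 0},
  {"wx": 0, "wy": 0, "wz": 0, "dx": 0, "dy": 0, "dz": 0, "claw": 0},
])

```text
clock: 4.7
tool_pos: [0.4678, 0.0072, 0.0256]
eef_rot: [0.99, 0.073, -0.054, 0.106]
contact_force: [-1.2, -0.2, 0.1]
opening: 0.005
```

```bash
python3 p2.py
```

```text
t 4.7 pos [0.4678 0.0072 0.0256] F [-1.25 -0.23  0.15] op 0.01
turn [-0.008 -0.011 -0.014]
-> [0.469 0.005 0.201] tip [0.468 0.003 0.19 ] local [-0.0228  0.0382 -0.1693]
-> [0.469 0.005 0.025] tip [0.468 0.003 0.014] local [ 0.024  -0.0366  0.1705]
-> [ 0.469 -0.068  0.025] tip [ 0.468 -0.07   0.014] local [-0.0105  0.0703  0.0166]
-> [ 0.469 -0.133  0.025] tip [ 0.468 -0.135  0.014] local [-0.0093  0.0626  0.0148]
[-0.57  1.06  0.57  2.09 -0.94  0.37 -0.72]
```

Emit:
drive_tool([
  {"wx": 0, "wy": 0, "wz": 0, "dx": -0.0009, "dy": 0.0059, "dz": 0.0013, "claw": 0},
  {"wx": 0, "wy": 0, "wz": 0, "dx": -0.0009, "dy": 0.0059, "dz": 0.0013, "claw": 0},
  {"wx": 0, "wy": 0, "wz": 0, "dx": -0.0009, "dy": 0.0059, "dz": 0.0013, "claw": 0},
  {"wx": 0, "wy": 0, "wz": 0, "dx": -0.0009, "dy": 0.0059, "dz": 0.0013, "claw": 0},
  {"wx": 0, "wy": 0, "wz": 0, "dx": -0.0009, "dy": 0.0059, "dz": 0.0013, "claw": 0},
  {"wx": 0, "wy": 0, "wz": 0, "dx": -0.0009, "dy": 0.0059, "dz": 0.0013, "claw": 0},
  {"wx": 0, "wy": 0, "wz": 0, "dx": -0.0009, "dy": 0.0059, "dz": 0.0013, "claw": 0},
  {"wx": 0, "wy": 0, "wz": 0, "dx": -0.0009, "dy": 0.0059, "dz": 0.0013, "claw": 0},
  {"wx": 0, "wy": 0, "wz": 0, "dx": -0.0009, "dy": 0.0059, "dz": 0.0013, "claw": 0},
  {"wx": 0, "wy": 0, "wz": 0, "dx": -0.0009, "dy": 0.0059, "dz": 0.0013, "claw": 0},
])

```text
clock: 5.7
tool_pos: [0.467, -0.0539, 0.0258]
eef_rot: [0.99, 0.073, -0.055, 0.106]
contact_force: [-1.1, 0.8, 0.1]
opening: 0.005
```

```bash
python3 p2.py; cat > look.py <<'E'
from h import *
import sys
s=snapshot('top'); c=s['color'][150:340,200:460,::-1]
s2=snapshot('scene'); c2=s2['color'][180:340,200:420,::-1]
a=cv2.resize(c,(390,285),interpolation=3);b=cv2.resize(c2,(392,285),interpolation=3)
cv2.imwrite(f'pics/{sys.argv[1]}.png',np.hstack([a,b]))
E
python3 look.py e
```

```text
t 5.7 pos [ 0.467  -0.0539  0.0258] F [-1.15  0.76  0.06] op 0.0
turn [-0.008 -0.009 -0.013]
-> [0.469 0.005 0.201] tip [0.468 0.003 0.19 ] local [-0.0132 -0.0205 -0.1831]
-> [0.469 0.005 0.025] tip [0.468 0.003 0.014] local [ 0.024  -0.0366  0.1705]
-> [ 0.469 -0.068  0.025] tip [ 0.468 -0.07   0.014] local [-0.0105  0.0703  0.0166]
-> [ 0.469 -0.133  0.025] tip [ 0.468 -0.135  0.014] local [-0.0093  0.0626  0.0148]
[-0.43  1.05  0.53  2.1  -0.93  0.31 -0.61]
```

View pics/e.png

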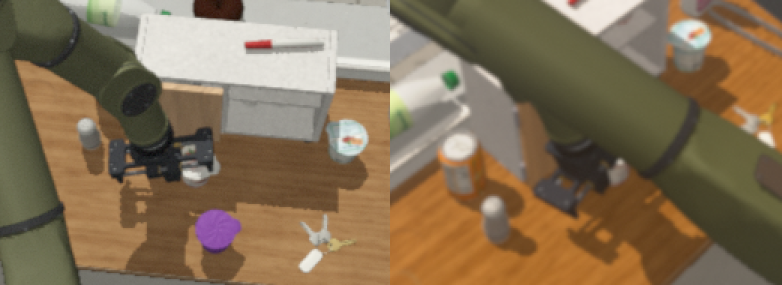

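Emit:
drive_tool([
  {"wx": 0, "wy": 0, "wz": 0, "dx": -0.0009, "dy": 0.0063, "dz": 0.0014, "claw": 0},
  {"wx": 0, "wy": 0, "wz": 0, "dx": -0.0009, "dy": 0.0063, "dz": 0.0014, "claw": 0},
  {"wx": 0, "wy": 0, "wz": 0, "dx": -0.0009, "dy": 0.0063, "dz": 0.0014, "claw": 0},
  {"wx": 0, "wy": 0, "wz": 0, "dx": -0.0009, "dy": 0.0063, "dz": 0.0014, "claw": 0},
  {"wx": 0, "wy": 0, "wz": 0, "dx": -0.0009, "dy": 0.0063, "dz": 0.0014, "claw": 0},
  {"wx": 0, "wy": 0, "wz": 0, "dx": -0.0009, "dy": 0.0063, "dz": 0.0014, "claw": 0},
  {"wx": 0, "wy": 0, "wz": 0, "dx": -0.0009, "dy": 0.0063, "dz": 0.0014, "claw": 0},
  {"wx": 0, "wy": 0, "wz": 0, "dx": -0.0009, "dy": 0.0063, "dz": 0.0014, "claw": 0},
  {"wx": 0, "wy": 0, "wz": 0, "dx": -0.0009, "dy": 0.0063, "dz": 0.0014, "claw": 0},
  {"wx": 0, "wy": 0, "wz": 0, "dx": -0.0009, "dy": 0.0063, "dz": 0.0014, "claw": 0},
  {"wx": 0, "wy": 0, "wz": 0, "dx": -0.0009, "dy": 0.0063, "dz": 0.0014, "claw": 0},
  {"wx": 0, "wy": 0, "wz": 0, "dx": -0.0009, "dy": 0.0063, "dz": 0.0014, "claw": 0},
])

```text
clock: 7.0
tool_pos: [0.4666, -0.1321, 0.0261]
eef_rot: [0.99, 0.073, -0.055, 0.106]
contact_force: [-0.3, -0.1, -0.0]
opening: 0.004
```

Emit:
drive_tool([
  {"wx": 0, "wy": 0, "wz": 0, "dx": -0.0009, "dy": 0.0063, "dz": 0.0014, "claw": 0},
  {"wx": 0, "wy": 0, "wz": 0, "dx": 0, "dy": 0, "dz": 0, "claw": 0},
  {"wx": 0, "wy": 0, "wz": 0, "dx": 0.002, "dy": -0.02, "dz": -0.004, "claw": 0},
  {"wx": 0, "wy": 0, "wz": 0, "dx": -0.004, "dy": 0.005, "dz": -0.03, "claw": 0},
  {"wx": 0, "wy": 0, "wz": 0, "dx": -0.004, "dy": 0.005, "dz": -0.035, "claw": 0},
  {"wx": 0, "wy": 0, "wz": 0, "dx": -0.005, "dy": 0.007, "dz": -0.04, "claw": 0},
  {"wx": 0, "wy": 0, "wz": 0, "dx": -0.005, "dy": 0.007, "dz": -0.04, "claw": 0},
  {"wx": 0, "wy": 0, "wz": 0, "dx": -0.005, "dy": 0.007, "dz": -0.04, "claw": 0},
  {"wx": 0, "wy": 0, "wz": 0, "dx": 0, "dy": 0, "dz": 0, "claw": 0},
])

```text
clock: 7.9
tool_pos: [0.4676, -0.1115, 0.2187]
eef_rot: [0.99, 0.072, -0.051, 0.107]
contact_force: [0.1, 0.1, 0.1]
opening: 0.007
```

```bash
python3 p2.py; python3 look.py f
```

```text
t 7.9 pos [ 0.4676 -0.1115  0.2187] F [0.11 0.12 0.07] op 0.01
turn [-0.005 -0.017 -0.015]
-> [0.469 0.005 0.201] tip [0.468 0.003 0.19 ] local [ 0.0208 -0.1162 -0.0092]
-> [0.469 0.005 0.025] tip [0.468 0.003 0.014] local [ 0.024  -0.0366  0.1705]
-> [ 0.469 -0.068  0.025] tip [ 0.468 -0.07   0.014] local [-0.0105  0.0703  0.0166]
-> [ 0.469 -0.133  0.025] tip [ 0.468 -0.135  0.014] local [-0.0093  0.0626  0.0148]
[-0.53  0.79  0.95  2.02 -0.6   0.71 -0.68]
```

View pics/f.png

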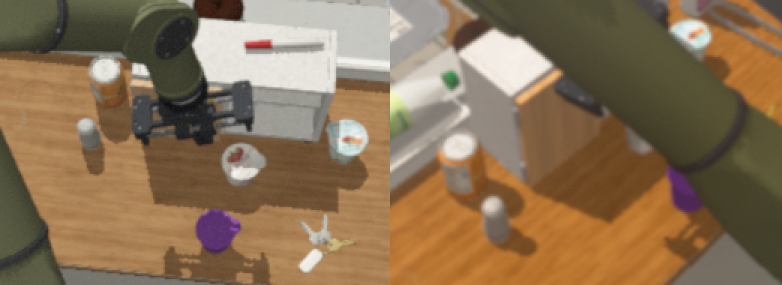

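```bash
cat > p3.py <<'E'
from h import *
R=ori(8,0,0); z=R.apply([0,0,.011]); tip=np.array
plan(R,tip([.51,-.111,.187])-z,tip([.548,-.111,.187])-z); print(r.get_state()['q'].round(2))
E
python3 p3.py
python3 - <<'E'
from h import *
s=snapshot('top'); p=onz(s,200+240/1.5,150+161/1.5,.071); print(p,np.linalg.norm(p[:2]-[.556,.0155]))
E
```

```text
t 8.0 pos [ 0.4657 -0.11    0.2149] F [0.03 0.31 0.28] op 0.0
turn [0.202 0.248 0.162]
-> [ 0.508 -0.111  0.198] tip [ 0.51  -0.111  0.187] local [0.04   0.001  0.0228]
-> [ 0.546 -0.111  0.198] tip [ 0.548 -0.111  0.187] local [0.0376 0.     0.0053]
[-0.53  0.8   0.94  2.03 -0.61  0.71 -0.68]
[ 0.48871003 -0.17662091  0.071     ] 0.2035641998314755
```

Emit:
drive_tool([
  {"wx": 0.067, "wy": 0.083, "wz": 0.054, "dx": 0, "dy": 0, "dz": 0, "claw": 0},
  {"wx": 0.067, "wy": 0.083, "wz": 0.054, "dx": 0, "dy": 0, "dz": 0, "claw": 0},
  {"wx": 0.067, "wy": 0.083, "wz": 0.054, "dx": 0, "dy": 0, "dz": 0, "claw": 0},
  {"wx": 0, "wy": 0, "wz": 0, "dx": 0, "dy": 0, "dz": 0, "claw": 0},
  {"wx": 0, "wy": 0, "wz": 0, "dx": 0.02, "dy": 0, "dz": 0.011, "claw": 0},
  {"wx": 0, "wy": 0, "wz": 0, "dx": 0.02, "dy": 0, "dz": 0.011, "claw": 0},
  {"wx": 0, "wy": 0, "wz": 0, "dx": 0, "dy": 0, "dz": 0, "claw": 0},
])

```text
clock: 8.75
tool_pos: [0.5104, -0.1089, 0.1964]
eef_rot: [0.998, 0.002, 0.068, 0.001]
contact_force: [0.3, 0.0, -0.2]
opening: -0.0
```

```bash
python3 p3.py
```

```text
t 8.75 pos [ 0.5104 -0.1089  0.1964] F [ 0.28  0.02 -0.21] op -0.0
turn [0.002 0.003 0.005]
-> [ 0.508 -0.111  0.198] tip [ 0.51  -0.111  0.187] local [-0.0017  0.0021 -0.0018]
-> [ 0.546 -0.111  0.198] tip [ 0.548 -0.111  0.187] local [0.0376 0.     0.0053]
[-0.25  0.69  0.63  2.08 -0.93  0.53 -0.49]
```

Approach in +x (local .99, 0, .139), 2.5 mm a row, watching the force.

Emit:
drive_tool([
  {"wx": 0, "wy": 0, "wz": 0, "dx": 0.004, "dy": 0.001, "dz": -0.001, "claw": 0},
  {"wx": 0, "wy": 0, "wz": 0, "dx": 0.004, "dy": 0.001, "dz": 0, "claw": 0},
  {"wx": 0, "wy": 0, "wz": 0, "dx": 0.003, "dy": 0, "dz": 0.0005, "claw": 0},
  {"wx": 0, "wy": 0, "wz": 0, "dx": 0.003, "dy": 0, "dz": 0.0005, "claw": 0},
  {"wx": 0, "wy": 0, "wz": 0, "dx": 0.002, "dy": 0, "dz": 0, "claw": 0},
  {"wx": 0, "wy": 0, "wz": 0, "dx": 0, "dy": 0, "dz": 0, "claw": 0},
])

```text
clock: 9.35
tool_pos: [0.5241, -0.1124, 0.2007]
eef_rot: [0.998, -0.0, 0.07, 0.001]
contact_force: [0.2, 0.4, 0.1]
opening: 0.005
```

Emit:
drive_tool([
  {"wx": 0, "wy": 0, "wz": 0, "dx": 0.002, "dy": 0, "dz": 0.0004, "claw": 0},
  {"wx": 0, "wy": 0, "wz": 0, "dx": 0.002, "dy": 0, "dz": 0.0004, "claw": 0},
  {"wx": 0, "wy": 0, "wz": 0, "dx": 0.002, "dy": 0, "dz": 0, "claw": 0},
  {"wx": 0, "wy": 0, "wz": 0, "dx": 0, "dy": 0, "dz": 0, "claw": 0},
])

```text
clock: 9.75
tool_pos: [0.5303, -0.1125, 0.2007]
eef_rot: [0.998, -0.0, 0.07, 0.001]
contact_force: [-0.4, -0.4, 0.3]
opening: 0.002
```

Emit:
drive_tool([
  {"wx": 0, "wy": 0, "wz": 0, "dx": 0.002, "dy": 0, "dz": 0.001, "claw": 0},
  {"wx": 0, "wy": 0, "wz": 0, "dx": 0.002, "dy": 0, "dz": 0.001, "claw": 0},
  {"wx": 0, "wy": 0, "wz": 0, "dx": 0, "dy": 0, "dz": 0, "claw": 0},
])

```text
clock: 10.05
tool_pos: [0.5344, -0.1124, 0.1991]
eef_rot: [0.998, -0.0, 0.07, 0.001]
contact_force: [0.2, 0.6, -0.0]
opening: 0.005
```

Emit:
drive_tool([
  {"wx": 0, "wy": 0, "wz": 0, "dx": 0.002, "dy": 0, "dz": 0.0008, "claw": 0},
  {"wx": 0, "wy": 0, "wz": 0, "dx": 0, "dy": 0, "dz": 0, "claw": 0},
])

```text
clock: 10.25
tool_pos: [0.5355, -0.1125, 0.1985]
eef_rot: [0.998, -0.001, 0.069, 0.0]
contact_force: [-2.7, 0.1, 2.1]
opening: 0.004
```

Emit:
drive_tool([
  {"wx": 0, "wy": 0, "wz": 0, "dx": 0.002, "dy": 0, "dz": 0.0005, "claw": 0},
  {"wx": 0, "wy": 0, "wz": 0, "dx": 0, "dy": 0, "dz": 0, "claw": 0},
])

```text
clock: 10.45
tool_pos: [0.5373, -0.1127, 0.1983]
eef_rot: [0.998, -0.001, 0.069, 0.0]
contact_force: [-4.3, -1.5, 2.5]
opening: 0.003
```

Emit:
drive_tool([
  {"wx": 0, "wy": 0, "wz": 0, "dx": 0.002, "dy": 0, "dz": 0.0002, "claw": 0},
  {"wx": 0, "wy": 0, "wz": 0, "dx": 0.002, "dy": 0, "dz": 0.0002, "claw": 0},
  {"wx": 0, "wy": 0, "wz": 0, "dx": 0, "dy": 0, "dz": 0, "claw": 0},
])

```text
clock: 10.75
tool_pos: [0.5409, -0.1129, 0.1983]
eef_rot: [0.998, -0.001, 0.069, 0.001]
contact_force: [-5.8, -0.9, 3.0]
opening: 0.006
```

Emit:
drive_tool([
  {"wx": 0, "wy": 0, "wz": 0, "dx": 0.0015, "dy": 0, "dz": 0, "claw": 0},
  {"wx": 0, "wy": 0, "wz": 0, "dx": 0, "dy": 0, "dz": 0, "claw": 0},
])

```text
clock: 10.95
tool_pos: [0.5421, -0.1129, 0.1984]
eef_rot: [0.998, -0.001, 0.068, 0.001]
contact_force: [-6.6, -1.4, 1.6]
opening: 0.007
```

Emit:
drive_tool([
  {"wx": 0, "wy": 0, "wz": 0, "dx": 0.002, "dy": 0, "dz": 0, "claw": 0},
  {"wx": 0, "wy": 0, "wz": 0, "dx": 0, "dy": 0, "dz": 0, "claw": 0},
])

```text
clock: 11.15
tool_pos: [0.5428, -0.1129, 0.1984]
eef_rot: [0.998, -0.001, 0.067, 0.0]
contact_force: [-8.0, -1.5, 3.0]
opening: 0.01
```

Emit:
drive_tool([
  {"wx": 0, "wy": 0, "wz": 0, "dx": 0.0015, "dy": 0, "dz": 0, "claw": 0},
  {"wx": 0, "wy": 0, "wz": 0, "dx": 0, "dy": 0, "dz": 0, "claw": 0},
])

```text
clock: 11.35
tool_pos: [0.543, -0.113, 0.1983]
eef_rot: [0.998, -0.001, 0.066, 0.0]
contact_force: [-12.0, -0.8, 4.4]
opening: 0.006
```

Emit:
drive_tool([
  {"wx": 0, "wy": 0, "wz": 0, "dx": -0.045, "dy": 0, "dz": -0.006, "claw": 0},
  {"wx": 0, "wy": 0, "wz": 0, "dx": -0.045, "dy": 0, "dz": -0.006, "claw": 0},
  {"wx": 0, "wy": 0, "wz": 0, "dx": -0.03, "dy": 0.02, "dz": -0.004, "claw": 0},
  {"wx": 0, "wy": 0, "wz": 0, "dx": 0, "dy": 0.03, "dz": 0, "claw": 0},
  {"wx": 0, "wy": 0, "wz": 0, "dx": 0, "dy": 0.03, "dz": 0, "claw": 0},
  {"wx": 0, "wy": 0, "wz": 0, "dx": 0, "dy": 0.03, "dz": 0, "claw": 0},
  {"wx": 0, "wy": 0, "wz": 0, "dx": 0, "dy": 0, "dz": 0, "claw": 0},
  {"wx": 0, "wy": 0, "wz": 0, "dx": 0, "dy": 0, "dz": 0, "claw": 0},
  {"wx": 0, "wy": 0, "wz": 0, "dx": 0, "dy": 0, "dz": 0, "claw": 0},
  {"wx": 0, "wy": 0, "wz": 0, "dx": 0, "dy": 0, "dz": 0, "claw": 0},
  {"wx": 0, "wy": 0, "wz": 0, "dx": 0, "dy": 0, "dz": 0, "claw": 0},
  {"wx": 0, "wy": 0, "wz": 0, "dx": 0, "dy": 0, "dz": 0, "claw": 0},
])

```text
clock: 12.55
tool_pos: [0.4263, -0.2217, 0.1986]
eef_rot: [0.998, 0.0, 0.07, 0.0]
contact_force: [-0.3, -0.8, -0.2]
opening: 0.006
```

```bash
python3 p3.py; python3 - <<'E'
from h import *
s=snapshot('top'); cv2.imwrite('pics/g.png',cv2.resize(s['color'][150:340,240:500,::-1],(780,570),interpolation=3))
E
```

```text
t 12.55 pos [ 0.4263 -0.2217  0.1986] F [-0.26 -0.76 -0.23] op 0.01
turn [ 0.001 -0.     0.   ]
-> [ 0.508 -0.111  0.198] tip [ 0.51  -0.111  0.187] local [ 0.0813 -0.1107  0.0121]
-> [ 0.546 -0.111  0.198] tip [ 0.548 -0.111  0.187] local [0.0376 0.     0.0053]
[ 0.13  0.61  0.47  2.18 -0.89  0.43 -0.24]
```

View pics/g.png

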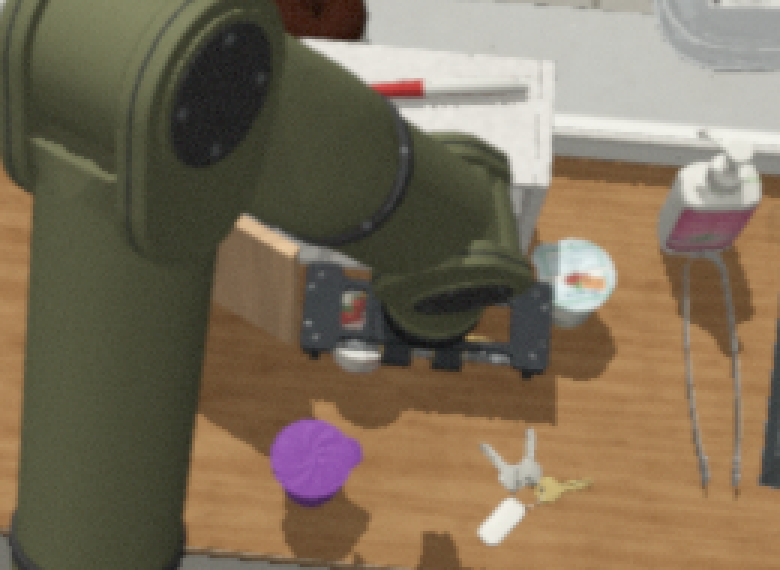

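```bash
python3 - <<'E'
from h import *
s=snapshot('top'); e=onz(s,340,150+257/3,.218); h=np.array([.556,.0155]); print('edge',e, np.linalg.norm(e[:2]-h), np.arctan2(h[0]-e[0],h[1]-e[1]))
plan(ori(0,0,0),[.435,-.20,.19],[.52,-.20,.19],[.52,-.106,.19])
def c(t,r=.125):
    d=.009*np.cos(t)+.0175*np.sin(t)
    return h+r*np.array([-np.sin(t),-np.cos(t)])+d*np.array([np.cos(t),-np.sin(t)])
p=np.array([.52,-.106])
for t in np.linspace(.45,1.55,12): q=c(t); print(round(t,2),q.round(4),'dx',(q-p)[0].round(4),'dy',-(q-p)[1].round(4)); p=q
E
```

```text
edge [ 0.48330806 -0.12134535  0.218     ] 0.1549540839354928 0.48829316291509306
t 12.65 pos [ 0.4262 -0.2221  0.1986] F [-0.38  0.43  0.07] op 0.0
turn [ 0.001 -0.14  -0.   ]
-> [ 0.435 -0.2    0.19 ] tip [ 0.435 -0.2    0.179] local [ 0.0088 -0.0221  0.0086]
-> [ 0.52 -0.2   0.19] tip [ 0.52  -0.2    0.179] local [0.085 0.    0.   ]
-> [ 0.52  -0.106  0.19 ] tip [ 0.52  -0.106  0.179] local [ 0.    -0.094  0.   ]
0.45 [ 0.5158 -0.1039] dx -0.0042 dy -0.0021
0.55 [ 0.505  -0.0999] dx -0.0108 dy -0.004
0.65 [ 0.4945 -0.0948] dx -0.0105 dy -0.0051
0.75 [ 0.4843 -0.0886] dx -0.0101 dy -0.0062
0.85 [ 0.4747 -0.0813] dx -0.0097 dy -0.0072
0.95 [ 0.4656 -0.073 ] dx -0.009 dy -0.0083
1.05 [ 0.4574 -0.0637] dx -0.0083 dy -0.0093
1.15 [ 0.4499 -0.0535] dx -0.0074 dy -0.0103
1.25 [ 0.4435 -0.0424] dx -0.0064 dy -0.0111
1.35 [ 0.4382 -0.0305] dx -0.0053 dy -0.0119
1.45 [ 0.4341 -0.0179] dx -0.0041 dy -0.0126
1.55 [ 0.4314 -0.0048] dx -0.0027 dy -0.0131
```

Emit:
drive_tool([
  {"wx": 0, "wy": -0.14, "wz": 0, "dx": 0, "dy": 0, "dz": 0, "claw": 0},
  {"wx": 0, "wy": 0, "wz": 0, "dx": 0, "dy": 0, "dz": 0, "claw": 0},
])

```text
clock: 12.85
tool_pos: [0.4295, -0.2219, 0.1981]
eef_rot: [1.0, 0.003, -0.0, 0.002]
contact_force: [0.8, 0.6, -0.2]
opening: 0.008
```

Emit:
drive_tool([
  {"wx": 0, "wy": 0, "wz": 0, "dx": 0.024, "dy": -0.003, "dz": 0.002, "claw": 0},
  {"wx": 0, "wy": 0, "wz": 0, "dx": 0.024, "dy": -0.003, "dz": 0.002, "claw": 0},
  {"wx": 0, "wy": 0, "wz": 0, "dx": 0.024, "dy": -0.003, "dz": 0.002, "claw": 0},
  {"wx": 0, "wy": 0, "wz": 0, "dx": 0.024, "dy": -0.003, "dz": 0.002, "claw": 0},
  {"wx": 0, "wy": 0, "wz": 0, "dx": 0, "dy": 0, "dz": 0, "claw": 0},
])

```text
clock: 13.35
tool_pos: [0.5254, -0.2092, 0.1898]
eef_rot: [1.0, 0.002, 0.003, -0.0]
contact_force: [0.1, -0.7, -0.1]
opening: 0.004
```

Emit:
drive_tool([
  {"wx": 0, "wy": 0, "wz": 0, "dx": 0, "dy": -0.02, "dz": 0, "claw": 0},
  {"wx": 0, "wy": 0, "wz": 0, "dx": 0, "dy": -0.02, "dz": 0, "claw": 0},
  {"wx": 0, "wy": 0, "wz": 0, "dx": 0, "dy": -0.02, "dz": 0, "claw": 0},
  {"wx": 0, "wy": 0, "wz": 0, "dx": 0, "dy": -0.02, "dz": 0, "claw": 0},
  {"wx": 0, "wy": 0, "wz": 0, "dx": 0, "dy": -0.018, "dz": 0, "claw": 0},
  {"wx": 0, "wy": 0, "wz": 0, "dx": 0, "dy": 0, "dz": 0, "claw": 0},
])

```text
clock: 13.95
tool_pos: [0.5212, -0.11, 0.1901]
eef_rot: [1.0, 0.001, 0.0, -0.001]
contact_force: [0.1, 0.1, 0.8]
opening: 0.002
```

Emit:
drive_tool([
  {"wx": 0, "wy": 0, "wz": 0, "dx": -0.005, "dy": -0.006, "dz": 0, "claw": 0},
  {"wx": 0, "wy": 0, "wz": 0, "dx": -0.0054, "dy": -0.002, "dz": 0, "claw": 0},
  {"wx": 0, "wy": 0, "wz": 0, "dx": -0.0054, "dy": -0.002, "dz": 0, "claw": 0},
  {"wx": 0, "wy": 0, "wz": 0, "dx": -0.0052, "dy": -0.0025, "dz": 0, "claw": 0},
  {"wx": 0, "wy": 0, "wz": 0, "dx": -0.0053, "dy": -0.0026, "dz": 0, "claw": 0},
  {"wx": 0, "wy": 0, "wz": 0, "dx": -0.005, "dy": -0.0031, "dz": 0, "claw": 0},
  {"wx": 0, "wy": 0, "wz": 0, "dx": -0.0051, "dy": -0.0031, "dz": 0, "claw": 0},
  {"wx": 0, "wy": 0, "wz": 0, "dx": -0.0049, "dy": -0.0036, "dz": 0, "claw": 0},
  {"wx": 0, "wy": 0, "wz": 0, "dx": -0.0048, "dy": -0.0036, "dz": 0, "claw": 0},
  {"wx": 0, "wy": 0, "wz": 0, "dx": -0.0045, "dy": -0.0041, "dz": 0, "claw": 0},
  {"wx": 0, "wy": 0, "wz": 0, "dx": -0.0045, "dy": -0.0042, "dz": 0, "claw": 0},
  {"wx": 0, "wy": 0, "wz": 0, "dx": 0, "dy": 0, "dz": 0, "claw": 0},
])

```text
clock: 15.15
tool_pos: [0.4662, -0.0747, 0.1903]
eef_rot: [1.0, -0.0, -0.001, 0.0]
contact_force: [0.2, -0.7, 0.1]
opening: 0.002
```

```bash
python3 - <<'E'
from h import *
st=r.get_state(); print(st['tool_pos'],st['q'].round(2),st['contact_force'])
s=snapshot('top'); s2=snapshot('scene')
cv2.imwrite('pics/i.png',np.hstack([cv2.resize(s['color'][150:340,240:500,::-1],(390,285),interpolation=3),cv2.resize(s2['color'][180:340,200:420,::-1],(392,285),interpolation=3)]))
E
```

```text
[ 0.46617263 -0.07471233  0.19030941] [-0.34  0.7   0.68  2.1  -0.78  0.61 -0.67] [ 0.15785731 -0.70725552  0.09896164]
```

View pics/i.png

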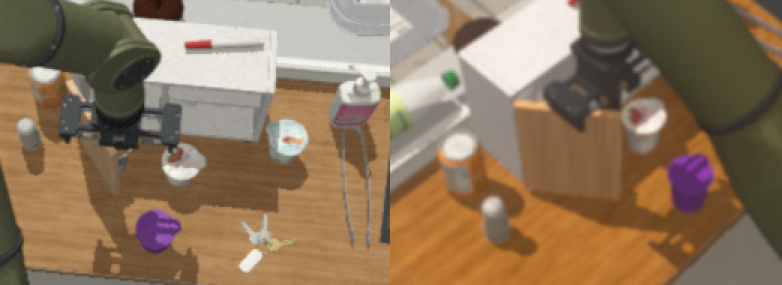

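The picture shows the door following the finger at about 1 rad (bottom edge at crop pixel 118,195), and the tub is clear at crop (182,160). I'll carry on the arc.

Emit:
drive_tool([
  {"wx": 0, "wy": 0, "wz": 0, "dx": -0.0041, "dy": -0.0047, "dz": 0, "claw": 0},
  {"wx": 0, "wy": 0, "wz": 0, "dx": -0.0042, "dy": -0.0047, "dz": 0, "claw": 0},
  {"wx": 0, "wy": 0, "wz": 0, "dx": -0.0037, "dy": -0.0052, "dz": 0, "claw": 0},
  {"wx": 0, "wy": 0, "wz": 0, "dx": -0.0037, "dy": -0.0052, "dz": 0, "claw": 0},
  {"wx": 0, "wy": 0, "wz": 0, "dx": -0.0032, "dy": -0.0056, "dz": 0, "claw": 0},
  {"wx": 0, "wy": 0, "wz": 0, "dx": -0.0032, "dy": -0.0056, "dz": 0, "claw": 0},
  {"wx": 0, "wy": 0, "wz": 0, "dx": -0.0026, "dy": -0.006, "dz": 0, "claw": 0},
  {"wx": 0, "wy": 0, "wz": 0, "dx": -0.0026, "dy": -0.006, "dz": 0, "claw": 0},
  {"wx": 0, "wy": 0, "wz": 0, "dx": -0.002, "dy": -0.0063, "dz": 0, "claw": 0},
  {"wx": 0, "wy": 0, "wz": 0, "dx": -0.002, "dy": -0.0063, "dz": 0, "claw": 0},
  {"wx": 0, "wy": 0, "wz": 0, "dx": -0.001, "dy": -0.004, "dz": 0, "claw": 0},
  {"wx": 0, "wy": 0, "wz": 0, "dx": -0.001, "dy": -0.004, "dz": 0, "claw": 0},
])

```text
clock: 16.45
tool_pos: [0.4338, -0.0116, 0.1903]
eef_rot: [1.0, -0.0, -0.0, 0.001]
contact_force: [0.3, 0.0, -0.4]
opening: 0.005
```

Emit:
drive_tool([
  {"wx": 0, "wy": 0, "wz": 0, "dx": -0.001, "dy": -0.004, "dz": 0, "claw": 0},
  {"wx": 0, "wy": 0, "wz": 0, "dx": 0, "dy": -0.003, "dz": 0, "claw": 0},
  {"wx": 0, "wy": 0, "wz": 0, "dx": 0, "dy": 0, "dz": 0, "claw": 0},
  {"wx": 0, "wy": 0, "wz": 0, "dx": 0, "dy": 0.01, "dz": 0, "claw": 0},
  {"wx": 0, "wy": 0, "wz": 0, "dx": 0, "dy": 0.02, "dz": -0.01, "claw": 0},
  {"wx": 0, "wy": 0, "wz": 0, "dx": -0.01, "dy": 0.03, "dz": -0.03, "claw": 0},
  {"wx": 0, "wy": 0, "wz": 0, "dx": -0.01, "dy": 0.04, "dz": -0.03, "claw": 0},
  {"wx": 0, "wy": 0, "wz": 0, "dx": 0, "dy": 0.04, "dz": -0.03, "claw": 0},
  {"wx": 0, "wy": 0, "wz": 0, "dx": 0, "dy": 0.04, "dz": -0.03, "claw": 0},
  {"wx": 0, "wy": 0, "wz": 0, "dx": 0, "dy": 0.04, "dz": 0, "claw": 0},
  {"wx": 0, "wy": 0, "wz": 0, "dx": 0, "dy": 0, "dz": 0, "claw": 0},
])

```text
clock: 17.55
tool_pos: [0.4116, -0.2314, 0.3219]
eef_rot: [1.0, -0.005, 0.002, 0.004]
contact_force: [-0.9, 1.1, -0.0]
opening: 0.006
```

```bash
python3 - <<'E'
from h import *
st=r.get_state(); print(st['clock'],st['tool_pos'])
s=snapshot('top')
cv2.imwrite('pics/j.png',cv2.resize(s['color'][150:340,240:500,::-1],(780,570),interpolation=3))
E
```

```text
17.55 [ 0.41163127 -0.23137463  0.32187248]
```

View pics/j.png

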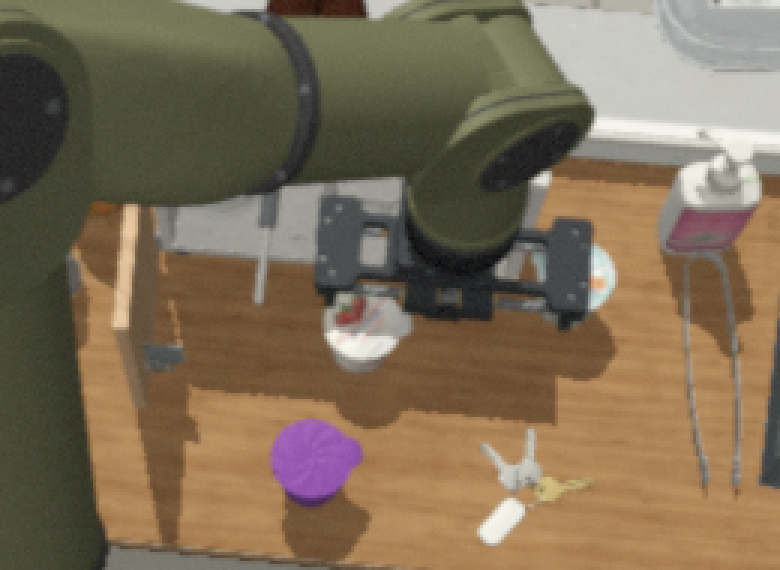

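```bash
python3 - <<'E'
from h import *
s=snapshot('top')
for n,u,v in(('front',113,326),('back',130,328)):
    e=onz(s,240+u/3,150+v/3,.218); print(n,e,np.arctan2(.556-e[0],.0155-e[1]))
for n,u,v,z in(('tub',363,328,.071),('purple',312,455,.07)):print(n,onz(s,240+u/3,150+v/3,z))
print(r.finish_job())
E
```

```text
front [0.40824776 0.02221716 0.218     ] 1.6162273740961226
back [0.40791537 0.00840058 0.218     ] 1.522891355436295
tub [ 0.4832289 -0.1797671  0.071    ]
purple [ 0.36135354 -0.14513848  0.07      ]
the job is handed in; nothing more can be done
None
```

The cupboard door is open at about 1.52 rad (87°), and I handed the job in at about 17.6 s of the 64 s allowed. `finish_job` gives no verdict.

- **Tub:** I slid the tub from in front of the door about 0.11 m to the right with closed fingers. It stands upright at about (0.48, -0.18), roughly 15 mm clear of the door's swing.
- **Press:** I pressed the door near its free edge to its stop, with a last reading of 12 N, and then took the fingers off.
- **Ajar:** The spring pushed the door to about 0.45–0.49 rad with nothing touching it.
- **Swing:** I swung the door open with a finger behind its free edge and then pulled the finger away.

**Last checks:** The last top view shows the door open. I took its angle from the back corner of its top edge. The keys and pump bottle look unmoved, and so does what shows of the other light tub. The purple tub measures where it stood at the start.

The arm hid most of the can and the shaker in that last picture. Both looked unmoved partway through the swing (15 s).

One plan failed: the first tilted approach to the tub ran into wrist joint limits. I changed the tool's tilt before touching anything.

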